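Fetch the espresso cup from behind the canisters

ROBOT

A 6-joint arm with a two-finger parallel gripper is mounted at the origin on the work surface. World frame = base frame: x ahead of the robot, y to its left, z up, the work surface at z = 0. Lengths are in m, angles in rad, forces in N, time in s.
With the tool pointing down it reaches from about 0.3 to 0.775 m from the base axis. Payload 14.6 kg.
Tool frame: the origin (TCP) lies at the very end of the fingers, on their centre line; the grasp point (between the pads) lies 19 mm behind it; z points along the fingers, y is the line along which they close (so a half turn about z gives the same grasp; the last joint's range is limited). The gripper opens to 94 mm and grips with 3 to 60 N. Pads are 16 mm wide; open, the fingers measure 119 mm over their backs; the gripper's body (75 mm by 177 mm) begins 78 mm behind the grasp point.
Start: joints at [1.132, 0.3, 1.521, -0, 1.321, -0.067], TCP at [0.2, 0.512, 0.205] pointing down, gripper open.
Joint ranges: [-3.03, 3.03], [-0.79, 2.21], [0.23, 2.52], [-1.04, 4.18], [0, 3.07], [-2.55, 2.55]. Speed limits (rad/s): [2.22, 2.22, 2.57, 3.14, 3.14, 3.14].

INTERFACE

Orientations are given as [roll, pitch, yaw] about the fixed x, y, z axes, in that order (R = Rz(yaw) Ry(pitch) Rx(roll)).
In Python, from station import ctrl, cams gives the robot as it stands. The module is installed in compiled form; this text tells all that it offers.
- The arm moves only by the tool arm_command, never from a script. Its argument "plan" is a list that holds one entry, the list of rows, each a list of 7 numbers: the shift along the tool's x, y, z in fractions of the full range, 1 being 1000 mm, then the turn, a rotation vector about the tool's x, y, z in shares of pi rad (1.0 is pi rad), then the closure, from -1 (fully open) to 1 (shut). A call has 1 to 12 rows; each row is the pose to reach, as a shift and turn from the pose commanded when the call began, along the tool's axes at that moment; what a row does not reach only later rows make up. A row lasts 1/10 s, in which the tool goes at most 50 mm and 8.59 degrees, less where a joint would pass 70% of its speed; a pose out of reach is approached as far as the arm can. A call with a gripper value outside its range is refused whole. The fingers move at their own pace and stop on an object; "squeeze" is the grip in N (left out, the last holds). Time passes only in rows, so rows that repeat a pose let the fingers close. It gives the time, the measured TCP pose, the force, the opening and the grip force at its end, in the units of the state.
- ctrl.get_obs(): the state, without advancing time (a new reading comes with each control period).
- cams.camera(name): name is "scene" or "top" or "wrist"; returns (picture, depth): 480x640x3 uint8, blue, green, red; 480x640 float32, m along the optical axis (not along the pixel's ray), 0 where there is no reading.
- cams.camera_info(name): a dict with "fx", "fy", "cx", "cy" (pixels), "world_to_cam" (4x4, takes a point from world to camera coordinates). Camera axes: x right, y down, z forward; pixel columns grow to the right and rows downward; lengths in m; the calibration is good to about 2 mm. A picture is of the moment at which its call begins: read the wrist's pose just before it. camera_info takes no time and is no camera call; for the wrist camera it gives the pose at the moment of the call.
- ctrl.hand_in(): hands the job in; it is judged then, once.
The state is a dict: "time_s": time; "qpos": joint angles; "joint_vel": joint speeds; "tau": joint torques, N m; "ee_pos": TCP position; "eef_rot": TCP orientation; "force": force on the tool from outside, world axes, zero at the start; "moment": the same for the moment, N m; "grip_width": finger opening in m; "grip_force": force on a finger pad.
Only numpy, scipy, OpenCV 4.12 (cv2) and the standard library are available. Lean on these libraries where they do the work, as an engineer would, in place of code of your own. Each camera call takes 0.05 s, during which the arm holds its last target. There are 200 camera calls.

TASK

The espresso cup is boxed in behind the round canister, the square canister and the pepper mill on the slate. First clear all three onto the wooden chopping board, then take the cup out and stand it in the middle of its saucer, and only then put the three back, each on the very spot on the slate where it stood. Keep everything upright and leave the salt shaker where it is.

Things in the scene. Friction and masses are not known exactly. Their poses are not given: they have to be found in the camera images.
- round_canister: White ceramic round canister with a flat pale wooden lid (fixed on, one rigid piece): plain cylinder 58 mm in diameter, 140 mm tall, about 0.35 kg. Origin: centre of its underside, z up. Starts on the slate; its place among the three places round the cup changes.
- square_canister: White ceramic square canister with a flat pale wooden lid (fixed on): 54 x 54 mm, 130 mm tall, about 0.35 kg. Origin: centre of its underside, z up, x and y square to its faces. Starts on the slate with its faces within about 10 degrees of the slate's edges.
- pepper_mill: Dark turned wooden pepper mill, one rigid piece, 162 mm tall, about 0.28 kg: foot 56 mm in diameter, a waist of 40 mm at 65 mm height, shoulder 52 mm at 110 mm, and a straight cylindrical head 48 mm in diameter from 112 to 148 mm height, with a small steel nut on top. Origin: centre of its underside, z up.
- cup: White espresso cup, 58 mm tall, rim 62 mm in outer diameter, walls 4 mm, 0.13 kg, with one handle at its own +y. Origin: centre of its underside, z up. Starts on the slate, handle within 20 degrees of the slate's +x (away from the robot). The three others stand 75 to 87 mm from it, one before it and one on either side: no room to grip it.
- slate: Dark flat slate slab, 210 mm (its x) by 230 mm (its y), 8 mm thick, fixed. Origin: centre of its underside; its upper face is 8 mm above the origin. The cup and the three things before it stand on it.
- board: Wooden chopping board, 300 mm (its x) by 150 mm (its y), 20 mm thick, empty, fixed to the left or the right of the slate (on the other side from the saucer). Origin: centre of its underside; its upper face is 20 mm above the origin. The side area for the cleared things: there is room for three in a row along its x, 90 mm apart.
- saucer: White round saucer, 124 mm in diameter, 14 mm high at the rim, fixed, on the other side of the slate from the board. Origin: centre of its underside; the flat middle on which the cup stands is 5 mm above the origin.
- salt: Small glass salt shaker with a steel top, 34 mm in diameter, 60 mm tall, loose, near the slate's near right corner (seen from the robot). A bystander. Origin: centre of its underside.

How it is judged:
By the outcome, as a careful person would: the job done as asked, in the order asked, and still so for the second after the job is handed in, with the robot touching nothing.
It also fails if it takes over 147 s, if anything falls off the work surface, if the arm or the gripper's body presses on something with over 40 N, if the wrist force passes 120 N, or if a joint passes its speed limit or range.

## Working session

There is one attempt and no reset: what is moved stays moved. The work goes in short steps, Python scripts to look and compute and a tool call to move; the robot and the scene stay as the last step left them, time stands still between calls to the robot, and variables do not carry over. Pictures are saved under pics/ and viewed, at most 14 in all, crops included, and the job is handed in when it is done.

Besides the shell and the picture viewer there is one more tool, called after ">>>" as name(argument=value, ...), one argument or row to a line, values as JSON. arm_command: Moves the arm, as the interface text tells. Its arguments: {"type":"object","properties":{"plan":{"type":"array"},"squeeze":{"type":"number"}},"required":["plan"]}

```bash
mkdir -p pics; ls; cat > h.py <<'E'
import numpy as np, cv2
from station import ctrl, cams
def cloud(name):
    im,d=cams.camera(name); k=cams.camera_info(name)
    v,u=np.mgrid[:480,:640]
    P=np.stack([(u-k['cx'])*d/k['fx'],(v-k['cy'])*d/k['fy'],d],-1)
    T=np.linalg.inv(np.array(k['world_to_cam']))
    return im,d,P@T[:3,:3].T+T[:3,3]
E
python3 - <<'E'
from h import *
o=ctrl.get_obs();print(o)
for n in('top','scene'):
    im,d,W=cloud(n); np.savez('c_'+n,im=im,d=d,W=W); cv2.imwrite(f'pics/{n}0.png',im)
    k=cams.camera_info(n);print(n,k['fx'],np.linalg.inv(np.array(k['world_to_cam']))[:3,3].round(3),(d==0).mean())
E
```

```text
pics
{'time_s': 0.0, 'qpos': array([ 1.13239176e+00,  3.00477080e-01,  1.52161144e+00,  1.65509940e-05,
        1.32069914e+00, -6.66291262e-02]), 'joint_vel': array([ 0.00018507,  0.00177289, -0.00115982, -0.00115481,  0.00076735,
        0.00048474]), 'tau': array([-1.28942604e-03, -5.31796539e+01, -3.52737772e+01,  7.07698753e-02,
        2.42694304e-02, -1.37886700e-04]), 'ee_pos': array([0.19969497, 0.5121708 , 0.20487021]), 'eef_rot': array([-3.14040137e+00, -9.55587594e-05,  2.76981305e+00]), 'force': array([ 0.51273773,  0.05584805, -0.80368715]), 'moment': array([-0.01023904, -0.02983105, -0.01313897]), 'grip_force': 0.0, 'grip_width': 0.09397432379140064}
top 572.9414506779577 [ 0.302 -0.01   1.211] 0.004075520833333333
scene 555.7170562413157 [1.125 0.236 0.819] 0.0038313802083333333
```

View pics/top0.png

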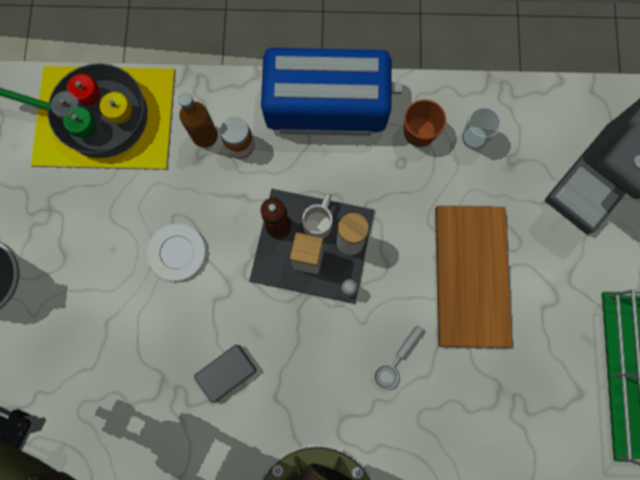

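View pics/scene0.png

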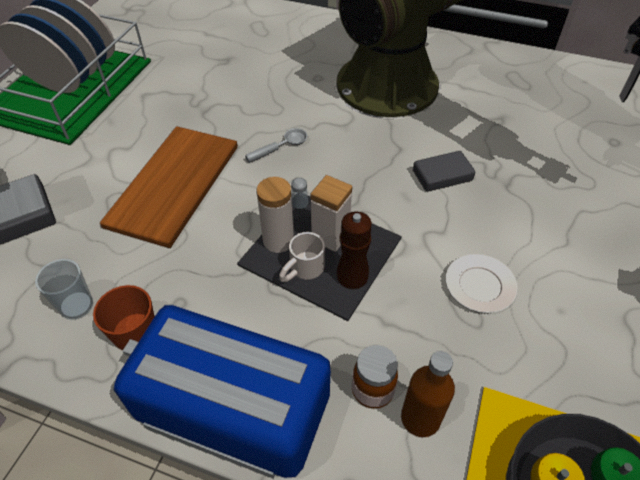

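The top view shows the mill at (273,215), cup (317,220), round canister lid (352,230), square lid (307,248), salt (348,287), board (473,277) and saucer (177,252). The toaster stands behind the slate at (327,90). The scene view agrees, with the cup handle pointing away from the robot.

```bash
cat > m.py <<'E'
from h import *
def rectfit(p): 
    (c,s,a)=cv2.minAreaRect(p.astype(np.float32)*1000); return np.round(c,1),np.round(s,1),round(a,1)
def circ(p):
    A=np.c_[2*p,np.ones(len(p))]; s=np.linalg.lstsq(A,(p**2).sum(1),rcond=None)[0]
    return s[:2],np.sqrt(s[2]+s[:2]@s[:2])
def box(W,x,y,z):
    m=(W[...,0]>x[0])&(W[...,0]<x[1])&(W[...,1]>y[0])&(W[...,1]<y[1])&(W[...,2]>z[0])&(W[...,2]<z[1]);return m
def seg(W,x,y,z):
    m=box(W,x,y,z).astype(np.uint8); n,l,st,_=cv2.connectedComponentsWithStats(m)
    for i in range(1,n):
        if st[i,4]<25: continue
        p=W[l==i]; print('  n',st[i,4],'px',st[i,:2],'z',np.median(p[:,2]).round(4),'rect',*rectfit(p[:,:2]),'mean',p[:,:2].mean(0).round(4),'encl',np.round(cv2.minEnclosingCircle(p[:,:2].astype(np.float32)*1000)[0],1))
E
python3 - <<'E'
from m import *
for n in('top','scene'):
    c=np.load(f'c_{n}.npz');W=c['W'];print(n)
    for nm,x,y,z in [('lids',(.2,.55),(-.16,.15),(.13,.2)),('midlow',(.2,.55),(-.16,.15),(.045,.085)),('board',(.1,.5),(-.5,-.2),(.014,.03)),('saucer',(.2,.45),(.2,.42),(.004,.03)),('slate',(.15,.5),(-.2,.2),(.004,.012)),('toaster',(.5,.9),(-.2,.2),(.05,.3))]:
        print(nm);seg(W,x,y,z)
    m=c['im'][240:260:10,180] ; print(W[252,177] if n=='top' else W[285,480])
E
```

```text
top
lids
  n 454 px [338 225] z 0.1476 rect [533.4 -58.1] [32.9 57.1] 0.4 mean [ 0.5346 -0.0578] encl [544.5 -58.2]
  n 790 px [290 232] z 0.1378 rect [505.   30.3] [54.1 54.4] 79.3 mean [0.5042 0.03  ] encl [504.8  30.5]
midlow
  n 89 px [337 235] z 0.0648 rect [528.4 -52.6] [55.6 21.9] 72.7 mean [ 0.5237 -0.0532] encl [538.8 -55.8]
  n 78 px [292 263] z 0.066 rect [479.2  34. ] [52.4  6.1] 84.9 mean [0.4787 0.0329] encl [481.6  33.8]
  n 189 px [342 279] z 0.0659 rect [442.5 -55.6] [30.1 28.4] 1.7 mean [ 0.4417 -0.0555] encl [442.7 -55.9]
board
  n 5873 px [437 264] z 0.02 rect [ 415.4 -317.6] [170.5 150.7] 0.5 mean [ 0.4141 -0.3169] encl [ 417.  -316.6]
  n 38 px [418 326] z 0.0182 rect [ 358.  -205.1] [ 9.3 22.5] 90.0 mean [ 0.3592 -0.2039] encl [ 358.  -202.6]
saucer
  n 461 px [194 355] z 0.0281 rect [254.  226.5] [52.5 92.4] 89.1 mean [0.2517 0.2205] encl [253.8 213.3]
slate
  n 2648 px [249 261] z 0.0081 rect [468.1  34.4] [235.1  86.3] 84.1 mean [0.4653 0.0288] encl [477.5  34.4]
  n 264 px [373 366] z 0.0075 rect [ 265.5 -135.5] [48.1 46.1] 46.0 mean [ 0.2648 -0.1358] encl 
[... 2238 characters left out ...]
458.8 -30.8]
  n 565 px [370 224] z 0.0085 rect [474.1 118.6] [63.1 53.9] 78.7 mean [0.4739 0.1234] encl [472.6 119.3]
toaster
  n 1898 px [256 177] z 0.1275 rect [547.  -58.7] [59.6 57.2] 2.6 mean [ 0.5594 -0.0529] encl [546.9 -59.5]
  n 3250 px [310 184] z 0.1216 rect [543.8  62.6] [143.7  59.1] 48.6 mean [0.5583 0.0655] encl [548.   58.8]
  n 655 px [280 233] z 0.0607 rect [593.7  13. ] [87.4 61.2] 5.2 mean [0.5894 0.0098] encl [595.7   2.7]
  n 14991 px [113 290] z 0.1311 rect [842.8 -34.3] [345.8 132.5] 84.2 mean [0.8488 0.0051] encl [829.5 -32.9]
  n 1287 px [353 346] z 0.0899 rect [763.5 178. ] [44.  62.6] 90.0 mean [0.77   0.1814] encl [763.5 187.4]
[0.51449438 0.31123107 0.00627252]
```

```bash
python3 - <<'E'
from m import *
for n in('top','scene'):
    c=np.load(f'c_{n}.npz');W=c['W'];print(n)
    for nm,x,y,z in [('round',(.48,.62),(-.12,-.0),(.143,.155)),('sq',(.45,.56),(-.02,.07),(.132,.143)),('mill',(.53,.65),(.05,.15),(.148,.163)),('cup',(.53,.68),(-.03,.06),(.061,.075)),('board',(.1,.7),(-.5,-.2),(.016,.024)),('saucer',(.42,.62),(.22,.42),(.0115,.03)),('salt',(.4,.5),(-.1,-.02),(.06,.075)),('sl',(.3,.8),(-.2,.2),(.0055,.011))]:
        print(nm);seg(W,x,y,z)
    m=box(W,(.44,.6),(.24,.4),(.0118,.02));p=W[m][:,:2];print('sauc circ',circ(p))
    m=box(W,(.53,.65),(-.03,.05),(.061,.075));p=W[m][:,:2];p=p[p[:,0]<.595];print('cup circ',circ(p),len(p))
# slate corners by colour, top
c=np.load('c_top.npz');im=c['im'];W=c['W']
g=(im.max(-1)<75)&box(W,(.38,.7),(-.14,.16),(.004,.012))
print('slate',rectfit(W[g][:,:2]))
E
```

```text
top
round
  n 694 px [338 213] z 0.1481 rect [545.5 -58. ] [56. 56.] 80.3 mean [ 0.5453 -0.0581] encl [545.8 -57.9]
sq
  n 777 px [290 232] z 0.1378 rect [505.1  30.2] [54.  54.3] 79.6 mean [0.5044 0.03  ] encl [504.8  30.5]
mill
  n 401 px [260 197] z 0.1592 rect [575.5  96.3] [47.9 46.6] 15.6 mean [0.5734 0.0953] encl [576.1  96. ]
cup
  n 195 px [302 203] z 0.0655 rect [580.8  12.7] [61.3 60.3] 15.6 mean [0.5809 0.0124] encl [583.3  12.2]
board
  n 9210 px [436 205] z 0.02 rect [ 480.2 -316.9] [299.9 150.9] 0.5 mean [ 0.4765 -0.3166] encl [ 479.9 -315.7]
  n 31 px [418 326] z 0.0193 rect [ 358.9 -204.9] [ 8.8 20.4] 90.0 mean [ 0.3595 -0.2034] encl [ 358.9 -201.9]
saucer
  n 771 px [147 223] z 0.0138 rect [515.  312.1] [121.1 121.9] 2.4 mean [0.5131 0.3134] encl [515.  311.7]
salt
  n 173 px [342 279] z 0.0661 rect [443.1 -55.6] [29.1 28.3] 0.7 mean [ 0.4426 -0.0556] encl [442.9 -56. ]
sl
  n 4702 px [249 188] z 0.0082 rect [537.7  23.3] [233.6 213. ] 79.5 mean [0.5213 0.0289] encl [537.7  24.1]
sauc circ (array([0.51425214, 0.31140398]), np.float64(0.05384708298771104))
cup circ (
[... 1037 characters left out ...]
58.2 mean [ 0.4469 -0.0555] encl [444.5 -55.4]
sl
  n 27 px [260 148] z 0.0084 rect [ 330.8 -171.9] [ 5.1 43.2] 59.5 mean [ 0.3324 -0.1729] encl [ 330.9 -171.7]
  n 36 px [418 180] z 0.0082 rect [313.8 168.8] [45.6 21.3] 82.2 mean [0.315  0.1721] encl [303.2 170.3]
  n 481 px [292 196] z 0.0085 rect [472.3 -42.5] [106.   35.5] 20.7 mean [ 0.48  -0.038] encl [472.  -41.8]
  n 4460 px [237 224] z 0.0085 rect [538.5  21.4] [231.6 212.3] 79.6 mean [0.584  0.0431] encl [539.8  21.8]
sauc circ (array([0.51459217, 0.31078618]), np.float64(0.054200600577516515))
cup circ (array([0.56365839, 0.01849189]), np.float64(0.029712401677993015)) 279
slate (array([536.8,  22.1]), array([228. , 207.8]), 79.4)
```

Careful with the scale: shifts go in shares of 1000 mm and turns go in shares of pi rad. That gives: -265 mm is -0.265, -203 mm is -0.203, -0.193 rad is -0.0614.

>>> arm_command(
  plan=[
    [[-0.03,-0.023,0,0,0,-0.0159,-1],[-0.07,-0.054,0,0,0,-0.0318,-1],[-0.11,-0.084,0,0,0,-0.0477,-1],[-0.15,-0.115,0,0,0,-0.0614,-1],[-0.19,-0.146,0,0,0,-0.0614,-1],[-0.23,-0.176,0,0,0,-0.0614,-1],[-0.255,-0.196,0,0,0,-0.0614,-1],[-0.265,-0.203,0,0,0,-0.0614,-1],[-0.265,-0.203,0,0,0,-0.0614,-1],[-0.265,-0.203,0,0,0,-0.0614,-1]],
  ],
  squeeze=25,
)

```text
time_s: 1.1
ee_pos: [0.3726, 0.2277, 0.2053]
eef_rot: [3.142, -0.0, 2.963]
force: [-0.8, 0.3, 0.1]
grip_width: 0.0941
grip_force: 0.0
```

```bash
cat > st.py <<'E'
from h import *
ex=np.array([-.98410,.17765]);ey=np.array([.17765,.98410])
T=dict(round=(545.5,-58.3),square=(505.5,29.8),mill=(576.5,95.5),cup=(580,12.5),saucer=(514.3,311.2))
def st():
    o=ctrl.get_obs();p=o['ee_pos']*1000
    print('t',round(o['time_s'],2),'xyz',p.round(1),'ab',(ex@p[:2]).round(1),(ey@p[:2]).round(1),'rpy',o['eef_rot'].round(4),'w',round(o['grip_width']*1000,1),'gf',round(o['grip_force'],1),'F',o['force'].round(1))
if __name__=='__main__': st()
E
python3 - <<'E'
from st import *
from m import *
st()
for k,v in T.items(): print(k,(ex@np.array(v)).round(1),(ey@np.array(v)).round(1))
# handle direction + cup rim from both clouds
for n in('top','scene'):
    W=np.load(f'c_{n}.npz')['W']
    p=W[box(W,(.54,.66),(-.03,.05),(.020,.075))]; q=p[p[:,:2].__sub__([.580,.0125]).__pow__(2).sum(1)**.5>.037][:,:2]-[.580,.0125]
    q=q[q[:,0]>0]; print(n,len(q),np.degrees(np.arctan2(*q.mean(0)[::-1])), np.hypot(*q.T).max())
    p=W[box(W,(.54,.66),(-.03,.05),(.062,.070))][:,:2]; r=np.hypot(*(p-[.58,.0125]).T); p=p[(r<.035)&(r>.024)]
    print(len(p),circ(p))
E
```

```text
t 1.1 xyz [372.6 227.7 205.3] ab -326.2 290.3 rpy [ 3.1416e+00 -4.0000e-04  2.9629e+00] w 94.1 gf 0.0 F [-0.8  0.3  0.1]
round -547.2 39.5
square -492.2 119.1
mill -550.4 196.4
cup -568.6 115.3
saucer -450.8 397.6
top 72 -22.49713037286269 0.065507188536109
178 (array([0.58055753, 0.0130102 ]), np.float64(0.028860064371319754))
scene 197 -20.702222333056227 0.06846769418413702
278 (array([0.58181586, 0.01173425]), np.float64(0.028777106645174723))
```

Converted, -250.5 mm is -0.2505, -221 mm is -0.221.

>>> arm_command(
  plan=[
    [[-0.025,-0.028,0,0,0,0,-1],[-0.058,-0.066,0,0,0,0,-1],[-0.09,-0.102,0,0,0,0,-1],[-0.122,-0.138,0,0,0,0,-1],[-0.155,-0.176,0,0,0,0,-1],[-0.187,-0.212,0,0,0,0,-1],[-0.21,-0.238,0,0,0,0,-1],[-0.221,-0.2505,0,0,0,0,-1],[-0.221,-0.2505,0,0,0,0,-1],[-0.221,-0.2505,0,0,0,0,-1]],
  ],
)

```text
time_s: 2.1
ee_pos: [0.5456, -0.0571, 0.2052]
eef_rot: [3.141, -0.001, 2.964]
force: [0.5, 0.3, -0.2]
grip_width: 0.094
grip_force: 0.0
```

```bash
python3 - <<'E'
from st import *
st()
im,d,W=cloud('wrist');cv2.imwrite('pics/w1.png',im);np.savez('c_w1',im=im,d=d,W=W);st()
from m import *
for nm,x,y,z in [('round',(.48,.62),(-.12,-.0),(.143,.155)),('sq',(.45,.56),(-.02,.07),(.132,.143)),('mill',(.53,.65),(.05,.15),(.148,.163)),('salt',(.4,.5),(-.1,-.02),(.06,.075))]:
    print(nm);seg(W,x,y,z)
E
```

```text
t 2.1 xyz [545.6 -57.1 205.2] ab -547.0 40.7 rpy [ 3.1413e+00 -7.0000e-04  2.9641e+00] w 94.0 gf 0.0 F [ 0.5  0.3 -0.2]
t 2.15 xyz [545.5 -57.  205.4] ab -547.0 40.8 rpy [ 3.1414e+00 -3.0000e-04  2.9645e+00] w 93.8 gf 0.0 F [ 0.3 -0.1 -0.2]
round
  n 5226 px [272 207] z 0.1484 rect [543.9 -58. ] [57.1 56.9] 27.2 mean [ 0.5427 -0.0577] encl [544.  -57.9]
sq
  n 6506 px [389 123] z 0.1383 rect [503.4  29.9] [53.9 54. ] 78.7 mean [0.5022 0.0294] encl [503.3  30.2]
mill
  n 3622 px [508 219] z 0.1595 rect [573.9  95.7] [47.6 47. ] 84.8 mean [0.5699 0.0914] encl [574.2  96.1]
salt
  n 1104 px [277  80] z 0.0668 rect [441.  -55.6] [30. 30.] 15.0 mean [ 0.4412 -0.0556] encl [441.  -55.6]
```

View pics/w1.png

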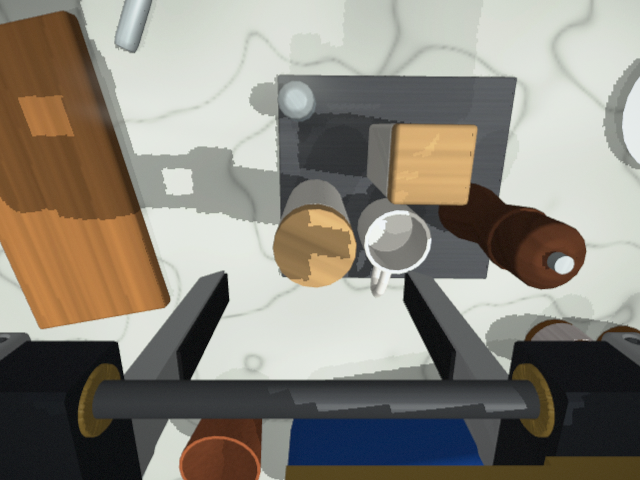

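The wrist view shows the round lid at (315,245), square lid (432,163), cup (397,240) and mill (545,250). These agree with the earlier fits to about 2 mm. I'm descending on the round canister now.

Converted, 115 mm is 0.115, 95 mm is 0.095.

>>> arm_command(
  plan=[
    [[0,-0.001,0.025,0,0,0,-1],[0,-0.001,0.06,0,0,0,-1],[0,-0.001,0.095,0,0,0,-1],[0,-0.001,0.115,0,0,0,-1],[0,-0.001,0.115,0,0,0,-1],[0,-0.001,0.115,0,0,0,0.2],[0,-0.001,0.115,0,0,0,1],[0,-0.001,0.115,0,0,0,1],[0,-0.001,0.115,0,0,0,1],[0,-0.001,0.115,0,0,0,1],[0,-0.001,0.115,0,0,0,1],[0,-0.001,0.115,0,0,0,1]],
  ],
  squeeze=25,
)

```text
time_s: 3.35
ee_pos: [0.546, -0.0598, 0.0909]
eef_rot: [3.142, 0.001, 2.963]
force: [-0.3, 0.0, 4.2]
grip_width: 0.058
grip_force: 25.0
```

```bash
python3 st.py
```

```text
t 3.35 xyz [546.  -59.8  90.9] ab -547.9 38.1 rpy [3.1416e+00 8.0000e-04 2.9628e+00] w 58.0 gf 25.0 F [-0.3  0.   4.2]
```

Converted, -250 mm is -0.25, -243 mm is -0.243.

>>> arm_command(
  plan=[
    [[0,0,-0.008,0,0,0,1],[0,0,-0.025,0,0,0,1],[0,0,-0.045,0,0,0,1],[-0.003,-0.01,-0.058,0,0,0,1],[-0.01,-0.035,-0.06,0,0,0,1],[-0.02,-0.07,-0.06,0,0,0,1],[-0.031,-0.11,-0.06,0,0,0,1],[-0.042,-0.15,-0.06,0,0,0,1],[-0.053,-0.19,-0.06,0,0,0,1],[-0.063,-0.225,-0.06,0,0,0,1],[-0.068,-0.243,-0.06,0,0,0,1],[-0.07,-0.25,-0.06,0,0,0,1]],
  ],
)

```text
time_s: 4.55
ee_pos: [0.5693, -0.3206, 0.1497]
eef_rot: [3.141, -0.001, 2.961]
force: [-0.3, -0.4, -3.5]
grip_width: 0.0578
grip_force: 24.9
```

```bash
python3 st.py
```

```text
t 4.55 xyz [ 569.3 -320.6  149.7] ab -617.2 -214.4 rpy [ 3.1414e+00 -1.2000e-03  2.9606e+00] w 57.8 gf 24.9 F [-0.3 -0.4 -3.5]
```

Converted, 47.5 mm is 0.0475, 43 mm is 0.043.

>>> arm_command(
  plan=[
    [[0,0,0,0,0,0,1],[0,0,0.015,0,0,0,1],[0,0,0.033,0,0,0,1],[0,0,0.043,0,0,0,1],[0,0,0.0475,0,0,0,1],[0,0,0.0475,0,0,0,1],[0,0,0.0475,0,0,0,-1],[0,0,0.0475,0,0,0,-1],[0,0,0.0475,0,0,0,-1],[0,0,0.0475,0,0,0,-1],[0,0,0.03,0,0,0,-1],[0,0,-0.005,0,0,0,-1]],
  ],
)

```text
time_s: 5.75
ee_pos: [0.5691, -0.3177, 0.1535]
eef_rot: [3.14, -0.005, 2.963]
force: [0.5, 0.1, -0.4]
grip_width: 0.0934
grip_force: 0.0
```

Converted, 329.5 mm is 0.3295, 313 mm is 0.313.

>>> arm_command(
  plan=[
    [[0,0,-0.04,0,0,0,-1],[0.008,0.02,-0.05,0,0,0,-1],[0.022,0.057,-0.05,0,0,0,-1],[0.039,0.103,-0.05,0,0,0,-1],[0.056,0.148,-0.05,0,0,0,-1],[0.073,0.194,-0.05,0,0,0,-1],[0.09,0.239,-0.05,0,0,0,-1],[0.106,0.28,-0.05,0,0,0,-1],[0.119,0.313,-0.05,0,0,0,-1],[0.125,0.3295,-0.05,0,0,0,-1],[0.125,0.3295,-0.05,0,0,0,-1],[0.125,0.3295,-0.05,0,0,0,-1]],
  ],
)

```text
time_s: 6.95
ee_pos: [0.5059, 0.028, 0.2056]
eef_rot: [-3.142, 0.0, 2.963]
force: [0.1, -0.9, -0.0]
grip_width: 0.0943
grip_force: 0.0
```

```bash
python3 - <<'E'
from st import *
from m import *
st()
_,_,W=cloud('wrist');st();_,_,V=cloud('top')
for n,W in(('w',W),('t',V)):
  for nm,x,y,z in [('round',(.48,.66),(-.38,-.25),(.152,.17)),('sq',(.45,.56),(-.02,.07),(.132,.143)),('mill',(.53,.65),(.05,.15),(.148,.163))]:
    print(n,nm);seg(W,x,y,z)
E
```

```text
t 6.95 xyz [505.9  28.  205.6] ab -492.8 117.4 rpy [-3.1415e+00  4.0000e-04  2.9633e+00] w 94.3 gf 0.0 F [ 0.1 -0.9 -0. ]
t 7.0 xyz [505.9  27.5 205.5] ab -493.0 117.0 rpy [-3.1414e+00  2.0000e-04  2.9624e+00] w 94.0 gf 0.0 F [ 0.9 -1.4  0.5]
w round
w sq
  n 5398 px [281 203] z 0.138 rect [503.2  29.8] [54.1 53.9] 79.0 mean [0.5016 0.0301] encl [502.9  29.9]
w mill
  n 1031 px [392 302] z 0.1589 rect [578.4  80.6] [43.6 16.5] 17.2 mean [0.5742 0.0809] encl [576.6  85.9]
t round
  n 741 px [475 202] z 0.1599 rect [ 569.8 -316.1] [57.  56.7] 47.5 mean [ 0.5692 -0.3157] encl [ 569.8 -316.3]
t sq
t mill
```

Converted, 115 mm is 0.115, 95 mm is 0.095.

>>> arm_command(
  plan=[
    [[0,0.001,0.025,0,0,0,-1],[0,0.001,0.06,0,0,0,-1],[0,0.001,0.095,0,0,0,-1],[0,0.001,0.115,0,0,0,-1],[0,0.001,0.115,0,0,0,-1],[0,0.001,0.115,0,0,0,-1],[0,0.001,0.115,0,0,0,-1]],
  ],
)

```text
time_s: 7.75
ee_pos: [0.5067, 0.0288, 0.0919]
eef_rot: [3.141, 0.002, 2.962]
force: [-0.1, 0.7, -0.2]
grip_width: 0.0942
grip_force: 0.0
```

```bash
python3 - <<'E'
from st import *
from m import *
st()
for i in range(3):_,_,W=cloud('scene');st()
seg(W,(.45,.56),(-.02,.07),(.132,.143))
E
```

```text
t 7.75 xyz [506.7  28.8  91.9] ab -493.5 118.4 rpy [3.1412e+00 2.1000e-03 2.9622e+00] w 94.2 gf 0.0 F [-0.1  0.7 -0.2]
t 7.8 xyz [506.7  28.9  91.8] ab -493.5 118.5 rpy [3.1413e+00 2.3000e-03 2.9624e+00] w 94.0 gf 0.0 F [-0.6 -0.4 -0.4]
t 7.85 xyz [506.5  29.   91.7] ab -493.3 118.6 rpy [3.1413e+00 2.0000e-03 2.9626e+00] w 93.7 gf 0.0 F [-0.6 -0.4 -0.9]
t 7.9 xyz [506.4  29.1  91.5] ab -493.2 118.6 rpy [3.1413e+00 1.7000e-03 2.9627e+00] w 94.1 gf 0.0 F [ 0.9  0.1 -0.3]
  n 769 px [310 176] z 0.1383 rect [506.5  28.9] [55.  54.7] 79.2 mean [0.5099 0.0293] encl [505.8  29. ]
```

>>> arm_command(
  plan=[
    [[0,0,0,0,0,0,-0.5],[0,0,0,0,0,0,0],[0,0,0,0,0,0,1],[0,0,0,0,0,0,1],[0,0,0,0,0,0,1],[0,0,0,0,0,0,1],[0,0,0,0,0,0,1],[0,0,0,0,0,0,1]],
  ],
)

```text
time_s: 8.7
ee_pos: [0.5059, 0.0293, 0.0904]
eef_rot: [3.142, -0.0, 2.963]
force: [1.2, 0.4, 0.1]
grip_width: 0.054
grip_force: 24.9
```

```bash
python3 st.py
```

```text
t 8.7 xyz [505.9  29.3  90.4] ab -492.6 118.7 rpy [ 3.1415e+00 -1.0000e-04  2.9628e+00] w 54.0 gf 24.9 F [1.2 0.4 0.1]
```

>>> arm_command(
  plan=[
    [[0,0,-0.008,0,0,0,1],[0,0,-0.03,0,0,0,1],[0,0,-0.06,0,0,0,1],[-0.001,-0.008,-0.082,0,0,0,1],[-0.003,-0.03,-0.09,0,0,0,1],[-0.007,-0.07,-0.09,0,0,0,1],[-0.012,-0.115,-0.09,0,0,0,1],[-0.017,-0.16,-0.09,0,0,0,1],[-0.022,-0.205,-0.09,0,0,0,1],[-0.026,-0.25,-0.09,0,0,0,1],[-0.03,-0.29,-0.09,0,0,0,1],[-0.034,-0.325,-0.09,0,0,0,1]],
  ],
)

```text
time_s: 9.9
ee_pos: [0.4807, -0.2986, 0.1806]
eef_rot: [3.141, -0.001, 2.962]
force: [0.1, 1.6, -4.2]
grip_width: 0.0537
grip_force: 24.9
```

Converted, 75 mm is 0.075, 70 mm is 0.07.

>>> arm_command(
  plan=[
    [[-0.002,-0.015,0,0,0,0,1],[-0.002,-0.0205,0.005,0,0,0,1],[-0.002,-0.0205,0.03,0,0,0,1],[-0.002,-0.0205,0.055,0,0,0,1],[-0.002,-0.0205,0.07,0,0,0,1],[-0.002,-0.0205,0.075,0,0,0,1],[-0.002,-0.0205,0.075,0,0,0,1],[-0.002,-0.0205,0.075,0,0,0,1],[-0.002,-0.0205,0.075,0,0,0,1],[-0.002,-0.0205,0.075,0,0,0,1],[-0.002,-0.0205,0.075,0,0,0,1]],
  ],
)

```text
time_s: 11.0
ee_pos: [0.48, -0.3172, 0.1059]
eef_rot: [-3.141, 0.001, 2.963]
force: [0.5, 0.9, -4.4]
grip_width: 0.0539
grip_force: 24.9
```

```bash
python3 st.py
```

```text
t 11.0 xyz [ 480.  -317.2  105.9] ab -528.7 -226.9 rpy [-3.1413e+00  6.0000e-04  2.9628e+00] w 53.9 gf 24.9 F [ 0.5  0.9 -4.4]
```

Converted, -97 mm is -0.097, -85 mm is -0.085.

>>> arm_command(
  plan=[
    [[0,0,0.002,0,0,0,1],[0,0,0.003,0,0,0,1],[0,0,0.003,0,0,0,1],[0,0,0.003,0,0,0,1],[0,0,0.003,0,0,0,-0.5],[0,0,0.003,0,0,0,-1],[0,0,0.003,0,0,0,-1],[0,0,0.003,0,0,0,-1],[0,0,-0.01,0,0,0,-1],[0,0,-0.045,0,0,0,-1],[0,0,-0.085,0,0,0,-1],[0,0,-0.097,0,0,0,-1]],
  ],
)

```text
time_s: 12.2
ee_pos: [0.4809, -0.3179, 0.2078]
eef_rot: [-3.139, 0.006, 2.963]
force: [-0.1, 0.3, 0.4]
grip_width: 0.0939
grip_force: 0.0
```

Converted, 423 mm is 0.423, 408 mm is 0.408.

>>> arm_command(
  plan=[
    [[-0.001,0.015,0,0,0,0,-1],[-0.002,0.045,0,0,0,0,-1],[-0.004,0.09,0,0,0,0,-1],[-0.007,0.138,0,0,0,0,-1],[-0.009,0.186,0,0,0,0,-1],[-0.012,0.234,0,0,0,0,-1],[-0.014,0.282,0,0,0,0,-1],[-0.017,0.33,0,0,0,0,-1],[-0.019,0.375,0,0,0,0,-1],[-0.021,0.408,0,0,0,0,-1],[-0.022,0.423,0,0,0,0,-1],[-0.022,0.423,0,0,0,0,-1]],
  ],
)

```text
time_s: 13.4
ee_pos: [0.5762, 0.0969, 0.2012]
eef_rot: [-3.141, -0.002, 2.965]
force: [-0.0, 0.0, 0.5]
grip_width: 0.0938
grip_force: 0.0
```

Converted, 79 mm is 0.079, 77 mm is 0.077.

>>> arm_command(
  plan=[
    [[0,0,0,0,0,0,-1],[0,0,0.02,0,0,0,-1],[0,0,0.055,0,0,0,-1],[0,0,0.077,0,0,0,-1],[0,0,0.079,0,0,0,-1],[0,0,0.079,0,0,0,-1],[0,0,0.079,0,0,0,-1],[0,0,0.079,0,0,0,-1],[0,0,0.079,0,0,0,-1],[0,0,0.079,0,0,0,-1]],
  ],
)

```text
time_s: 14.4
ee_pos: [0.5769, 0.0952, 0.1239]
eef_rot: [3.141, 0.001, 2.963]
force: [0.8, -0.2, 0.3]
grip_width: 0.0942
grip_force: 0.0
```

```bash
python3 - <<'E'
from st import *
from m import *
st()
_,_,W=cloud('scene');st()
seg(W,(.53,.65),(.05,.15),(.148,.163))
_,_,W=cloud('top')
seg(W,(.35,.66),(-.38,-.25),(.143,.17))
E
```

```text
t 14.4 xyz [576.9  95.2 123.9] ab -550.8 196.2 rpy [3.1414e+00 7.0000e-04 2.9629e+00] w 94.2 gf 0.0 F [ 0.8 -0.2  0.3]
t 14.45 xyz [576.9  95.2 123.8] ab -550.8 196.2 rpy [3.1414e+00 5.0000e-04 2.9628e+00] w 93.8 gf 0.0 F [ 0.4  0.9 -0.3]
  n 523 px [341 212] z 0.1589 rect [577.5  95.4] [46.4 47.3] 77.4 mean [0.5837 0.0966] encl [577.3  96. ]
  n 46 px [380 236] z 0.1575 rect [597.  143.9] [12.3  3.7] 68.4 mean [0.597  0.1444] encl [596.  144.2]
  n 785 px [473 202] z 0.1597 rect [ 569.8 -316.2] [57.  57.7] 6.7 mean [ 0.5685 -0.3146] encl [ 569.7 -316.5]
  n 833 px [474 249] z 0.1497 rect [ 479.2 -316.4] [54.9 54.8] 79.8 mean [ 0.4787 -0.3156] encl [ 479.3 -315.7]
```

>>> arm_command(
  plan=[
    [[0,0,0,0,0,0,-0.5],[0,0,0,0,0,0,0],[0,0,0,0,0,0,1],[0,0,0,0,0,0,1],[0,0,0,0,0,0,1],[0,0,0,0,0,0,1],[0,0,0,0,0,0,1],[0,0,0,0,0,0,1]],
  ],
)

```text
time_s: 15.3
ee_pos: [0.5768, 0.0952, 0.1234]
eef_rot: [3.141, 0.0, 2.963]
force: [0.1, -0.4, 0.8]
grip_width: 0.0479
grip_force: 25.0
```

```bash
python3 st.py
```

```text
t 15.3 xyz [576.8  95.2 123.4] ab -550.7 196.2 rpy [3.1415 0.     2.9628] w 47.9 gf 25.0 F [ 0.1 -0.4  0.8]
```

Converted, -330 mm is -0.33, -285 mm is -0.285.

>>> arm_command(
  plan=[
    [[0,0,-0.008,0,0,0,1],[0,0,-0.03,0,0,0,1],[0,0,-0.06,0,0,0,1],[0.002,-0.006,-0.085,0,0,0,1],[0.008,-0.025,-0.095,0,0,0,1],[0.017,-0.062,-0.095,0,0,0,1],[0.028,-0.105,-0.095,0,0,0,1],[0.04,-0.15,-0.095,0,0,0,1],[0.051,-0.195,-0.095,0,0,0,1],[0.062,-0.24,-0.095,0,0,0,1],[0.074,-0.285,-0.095,0,0,0,1],[0.085,-0.33,-0.095,0,0,0,1]],
  ],
)

```text
time_s: 16.5
ee_pos: [0.4332, -0.2159, 0.219]
eef_rot: [-3.141, 0.0, 2.963]
force: [1.4, -0.0, -3.0]
grip_width: 0.0473
grip_force: 25.0
```

Converted, -109 mm is -0.109, -101 mm is -0.101.

>>> arm_command(
  plan=[
    [[0.011,-0.045,0,0,0,0,1],[0.02,-0.08,0,0,0,0,1],[0.024,-0.101,0,0,0,0,1],[0.0255,-0.109,0.005,0,0,0,1],[0.0255,-0.109,0.03,0,0,0,1],[0.0255,-0.109,0.06,0,0,0,1],[0.0255,-0.109,0.074,0,0,0,1],[0.0255,-0.109,0.078,0,0,0,1],[0.0255,-0.109,0.08,0,0,0,1],[0.0255,-0.109,0.08,0,0,0,1],[0.0255,-0.109,0.08,0,0,0,1],[0.0255,-0.109,0.08,0,0,0,1]],
  ],
)

```text
time_s: 17.7
ee_pos: [0.3902, -0.3173, 0.1391]
eef_rot: [-3.141, 0.001, 2.963]
force: [-0.8, -0.5, -3.3]
grip_width: 0.0476
grip_force: 25.0
```

```bash
python3 st.py
```

```text
t 17.7 xyz [ 390.2 -317.3  139.1] ab -440.4 -243.0 rpy [-3.1410e+00  9.0000e-04  2.9629e+00] w 47.6 gf 25.0 F [-0.8 -0.5 -3.3]
```

Converted, -72 mm is -0.072, -65 mm is -0.065.

>>> arm_command(
  plan=[
    [[0,0,0.002,0,0,0,1],[0,0,0.003,0,0,0,1],[0,0,0.003,0,0,0,1],[0,0,0.003,0,0,0,1],[0,0,0.003,0,0,0,-0.5],[0,0,0.003,0,0,0,-1],[0,0,0.003,0,0,0,-1],[0,0,0.003,0,0,0,-1],[0,0,-0.01,0,0,0,-1],[0,0,-0.04,0,0,0,-1],[0,0,-0.065,0,0,0,-1],[0,0,-0.072,0,0,0,-1]],
  ],
)

```text
time_s: 18.9
ee_pos: [0.3906, -0.3178, 0.2139]
eef_rot: [-3.139, 0.004, 2.963]
force: [0.2, -0.3, -0.1]
grip_width: 0.0937
grip_force: 0.0
```

Converted, 358.3 mm is 0.3583, 340 mm is 0.34.

>>> arm_command(
  plan=[
    [[-0.005,0.015,0,0,0,0,-1],[-0.017,0.047,0,0,0,0,-1],[-0.033,0.091,0,0,0,0,-1],[-0.049,0.135,0,0,0,0,-1],[-0.065,0.18,0,0,0,0,-1],[-0.081,0.225,0,0,0,0,-1],[-0.097,0.269,0,0,0,0,-1],[-0.111,0.307,0,0,0,0,-1],[-0.123,0.34,0,0,0,0,-1],[-0.1295,0.3583,0,0,0,0,-1],[-0.1295,0.3583,0,0,0,0,-1],[-0.1295,0.3583,0,0,0,0,-1]],
  ],
)

```text
time_s: 20.1
ee_pos: [0.5808, 0.0122, 0.21]
eef_rot: [-3.141, -0.001, 2.963]
force: [-0.6, 0.6, -0.6]
grip_width: 0.094
grip_force: 0.0
```

```bash
python3 - <<'E'
from st import *
from m import *
st()
im,d,W=cloud('wrist');st();cv2.imwrite('pics/w2.png',im)
m=box(W,(.54,.66),(-.04,.06),(.062,.071));p=W[m][:,:2];r=np.hypot(*(p-[.581,.0125]).T);p=p[r<.036];print('wrist cup',len(p),circ(p),rectfit(p),np.median(W[m][:,2]))
for n in('top','scene'):
  im,_,W=cloud(n);cv2.imwrite(f'pics/{n}2.png',im);print(n)
  seg(W,(.34,.66),(-.39,-.25),(.143,.185))
E
```

```text
t 20.1 xyz [580.8  12.2 210. ] ab -569.4 115.2 rpy [-3.1414e+00 -8.0000e-04  2.9633e+00] w 94.0 gf 0.0 F [-0.6  0.6 -0.6]
t 20.15 xyz [580.7  11.7 210.2] ab -569.4 114.6 rpy [-3.1414e+00 -6.0000e-04  2.9624e+00] w 93.7 gf 0.0 F [-0.4 -0.4 -0.2]
wrist cup 931 (array([0.57854342, 0.01236294]), np.float64(0.028662719351827272)) (array([578.6,  12.3]), array([60.7, 60.8]), 78.8) 0.06601441478428682
top
  n 786 px [473 202] z 0.1598 rect [ 569.8 -315.8] [57.  56.7] 84.6 mean [ 0.5685 -0.3146] encl [ 570.3 -316. ]
  n 831 px [474 249] z 0.1499 rect [ 479.1 -316.2] [54.7 55. ] 78.6 mean [ 0.4788 -0.3155] encl [ 478.9 -316.7]
  n 625 px [478 299] z 0.1712 rect [ 389.8 -315.5] [47.1 47.3] 55.9 mean [ 0.3886 -0.3123] encl [ 389.4 -315.9]
scene
  n 575 px [168  85] z 0.1684 rect [ 393.6 -315.1] [45.5 47.5] 35.7 mean [ 0.3997 -0.3105] encl [ 392.4 -317.1]
  n 656 px [138 117] z 0.1501 rect [ 480.9 -316.9] [56.9 55.3] 78.3 mean [ 0.4833 -0.3152] encl [ 480. -317.]
  n 833 px [113 146] z 0.1599 rect [ 571.4 -317.3] [59.  56.2] 65.3 mean [ 0.5753 -0.3131] encl [ 570.3 -317.3]
```

View pics/w2.png

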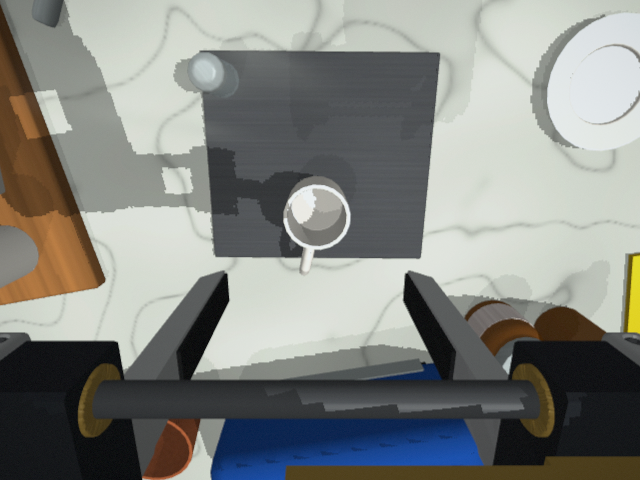

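The cup now stands alone at (318,215), with its handle pointing away at (305,260). The salt is untouched and all three things are upright on the board.

Converted, 176 mm is 0.176, 168 mm is 0.168.

>>> arm_command(
  plan=[
    [[0,0,0.02,0,0,0,-1],[0,0,0.06,0,0,0,-1],[0,0,0.105,0,0,0,-1],[0,0,0.145,0,0,0,-1],[0,0,0.168,0,0,0,-1],[0,0,0.176,0,0,0,-1],[0,0,0.176,0,0,0,-1],[0,0,0.176,0,0,0,-1],[0,0,0.176,0,0,0,-1],[0,0,0.176,0,0,0,-1]],
  ],
)

```text
time_s: 21.25
ee_pos: [0.5816, 0.0123, 0.0356]
eef_rot: [3.141, 0.002, 2.963]
force: [-0.1, 0.5, 0.4]
grip_width: 0.0943
grip_force: 0.0
```

>>> arm_command(
  plan=[
    [[0,0,0,0,0,0,-0.5],[0,0,0,0,0,0,0],[0,0,0,0,0,0,1],[0,0,0,0,0,0,1],[0,0,0,0,0,0,1],[0,0,0,0,0,0,1],[0,0,0,0,0,0,1],[0,0,0,0,0,0,1]],
  ],
  squeeze=18,
)

```text
time_s: 22.05
ee_pos: [0.5811, 0.0124, 0.0344]
eef_rot: [3.142, -0.0, 2.963]
force: [0.0, -0.1, 0.1]
grip_width: 0.0628
grip_force: 18.0
```

```bash
python3 - <<'E'
from st import *
from m import *
st()
for n in('top','scene'):
  _,_,W=cloud(n);m=box(W,(.54,.66),(-.04,.06),(.061,.072));p=W[m][:,:2];r=np.hypot(*(p-[.580,.0125]).T);p=p[(r<.035)&(r>.024)];print(n,len(p),circ(p))
st()
E
```

```text
t 22.05 xyz [581.1  12.4  34.4] ab -569.7 115.4 rpy [ 3.1416 -0.      2.9628] w 62.8 gf 18.0 F [ 0.  -0.1  0.1]
top 0 (array([0., 0.]), np.float64(0.0))
scene 227 (array([0.58193787, 0.01112848]), np.float64(0.02900590709006843))
t 22.15 xyz [581.1  12.4  34.4] ab -569.6 115.5 rpy [ 3.1415 -0.      2.9628] w 62.5 gf 18.0 F [-0.2  0.2  0.3]
```

Converted, 282 mm is 0.282, 115 mm is 0.115.

>>> arm_command(
  plan=[
    [[0,0,-0.006,0,0,0,1],[0,0,-0.022,0,0,0,1],[0.001,0.003,-0.045,0,0,0,1],[0.008,0.018,-0.058,0,0,0,1],[0.021,0.05,-0.06,0,0,0,1],[0.038,0.09,-0.06,0,0,0,1],[0.055,0.13,-0.06,0,0,0,1],[0.072,0.17,-0.06,0,0,0,1],[0.088,0.21,-0.06,0,0,0,1],[0.104,0.248,-0.06,0,0,0,1],[0.115,0.273,-0.06,0,0,0,1],[0.1185,0.282,-0.06,0,0,0,1]],
  ],
)

```text
time_s: 23.35
ee_pos: [0.5129, 0.314, 0.0944]
eef_rot: [3.142, -0.0, 2.966]
force: [0.9, -0.2, -1.6]
grip_width: 0.0623
grip_force: 18.0
```

Converted, 59 mm is 0.059, 57 mm is 0.057.

>>> arm_command(
  plan=[
    [[0,0,0,0,0,0,1],[0,0,0.015,0,0,0,1],[0,0,0.035,0,0,0,1],[0,0,0.05,0,0,0,1],[0,0,0.057,0,0,0,1],[0,0,0.059,0,0,0,1],[0,0,0.059,0,0,0,1],[0,0,0.059,0,0,0,1],[0,0,0.059,0,0,0,1],[0,0,0.059,0,0,0,1]],
  ],
)

```text
time_s: 24.35
ee_pos: [0.5148, 0.3111, 0.0359]
eef_rot: [3.141, 0.001, 2.963]
force: [0.2, -0.6, -0.2]
grip_width: 0.0624
grip_force: 18.0
```

```bash
python3 - <<'E'
from st import *
from m import *
st()
for n in('top','scene'):
  _,_,W=cloud(n);m=box(W,(.46,.57),(.25,.37),(.058,.072));p=W[m][:,:2];r=np.hypot(*(p-[.5143,.311]).T);p=p[(r<.035)&(r>.024)];print(n,len(p),circ(p))
  m=box(W,(.44,.6),(.24,.4),(.0118,.02));p=W[m][:,:2];print('sauc circ',circ(p))
E
```

```text
t 24.35 xyz [514.8 311.1  35.9] ab -451.4 397.6 rpy [3.1412e+00 6.0000e-04 2.9629e+00] w 62.4 gf 18.0 F [ 0.2 -0.6 -0.2]
top 0 (array([0., 0.]), np.float64(0.0))
sauc circ (array([0.51727792, 0.30621716]), np.float64(0.05253933932763926))
scene 462 (array([0.51572644, 0.30945525]), np.float64(0.029047511498855736))
sauc circ (array([0.52045315, 0.31030674]), np.float64(0.04915979067989916))
```

Converted, -90 mm is -0.09, -50 mm is -0.05.

>>> arm_command(
  plan=[
    [[0,0,0.002,0,0,0,1],[0,0,0.0037,0,0,0,1],[0,0,0.0037,0,0,0,1],[0,0,0.0037,0,0,0,1],[0,0,0.0037,0,0,0,-0.3],[0,0,0.0037,0,0,0,-1],[0,0,0.0037,0,0,0,-1],[0,0,0.0037,0,0,0,-1],[0,0,0.0037,0,0,0,-1],[0,0,-0.015,0,0,0,-1],[0,0,-0.05,0,0,0,-1],[0,0,-0.09,0,0,0,-1]],
  ],
)

```text
time_s: 25.65
ee_pos: [0.5141, 0.3106, 0.1257]
eef_rot: [-3.14, -0.002, 2.963]
force: [-0.3, -0.4, 0.1]
grip_width: 0.0939
grip_force: 0.0
```

Converted, -400 mm is -0.4, -380 mm is -0.38.

>>> arm_command(
  plan=[
    [[0,-0.015,-0.045,0,0,0,-1],[0,-0.05,-0.075,0,0,0,-1],[0,-0.095,-0.087,0,0,0,-1],[0.002,-0.142,-0.087,0,0,0,-1],[0.004,-0.19,-0.087,0,0,0,-1],[0.006,-0.238,-0.087,0,0,0,-1],[0.008,-0.286,-0.087,0,0,0,-1],[0.009,-0.334,-0.087,0,0,0,-1],[0.01,-0.38,-0.087,0,0,0,-1],[0.01,-0.4,-0.087,0,0,0,-1],[0.01,-0.4,-0.087,0,0,0,-1]],
  ],
)

```text
time_s: 26.75
ee_pos: [0.4332, -0.0828, 0.2126]
eef_rot: [-3.141, 0.0, 2.959]
force: [-0.9, 0.5, 0.6]
grip_width: 0.0941
grip_force: 0.0
```

```bash
python3 - <<'E'
from st import *
from m import *
st()
for n in('top','scene'):
  im,_,W=cloud(n);m=box(W,(.44,.6),(.25,.37),(.058,.072));print(np.median(W[m][:,2]));p=W[m][:,:2];r=np.hypot(*(p-[.5143,.311]).T);p=p[(r<.035)&(r>.024)];print(n,len(p),circ(p))
  seg(W,(.34,.66),(-.39,-.25),(.143,.185))
  cv2.imwrite(f'pics/{n}3.png',im)
E
```

```text
t 26.75 xyz [433.2 -82.8 212.6] ab -441.1 -4.6 rpy [-3.1413e+00  5.0000e-04  2.9595e+00] w 94.1 gf 0.0 F [-0.9  0.5  0.6]
0.06251949408376034
top 202 (array([0.51383076, 0.3102478 ]), np.float64(0.028907904365779728))
  n 783 px [473 202] z 0.1598 rect [ 569.5 -315.9] [57.1 56.9] 46.7 mean [ 0.5684 -0.3146] encl [ 569.7 -316.3]
  n 831 px [474 249] z 0.1498 rect [ 479.4 -316.4] [55.4 55.5] 79.7 mean [ 0.4788 -0.3155] encl [ 479.4 -316. ]
  n 621 px [478 299] z 0.1711 rect [ 389.6 -315.5] [46.4 46.9] 77.5 mean [ 0.3887 -0.3123] encl [ 389.5 -315.6]
0.0627861240824934
scene 342 (array([0.51527578, 0.30928578]), np.float64(0.028823487339626294))
  n 579 px [168  85] z 0.1681 rect [ 392.6 -316.6] [48.1 47.7] 15.2 mean [ 0.3997 -0.3106] encl [ 392.3 -317. ]
  n 665 px [138 117] z 0.1502 rect [ 480.7 -317.6] [57.3 54.5] 79.6 mean [ 0.4834 -0.3148] encl [ 479.4 -317.4]
  n 838 px [113 146] z 0.16 rect [ 571.2 -316.9] [58.5 57. ] 67.3 mean [ 0.5753 -0.313 ] encl [ 570.8 -317.1]
```

View pics/top3.png

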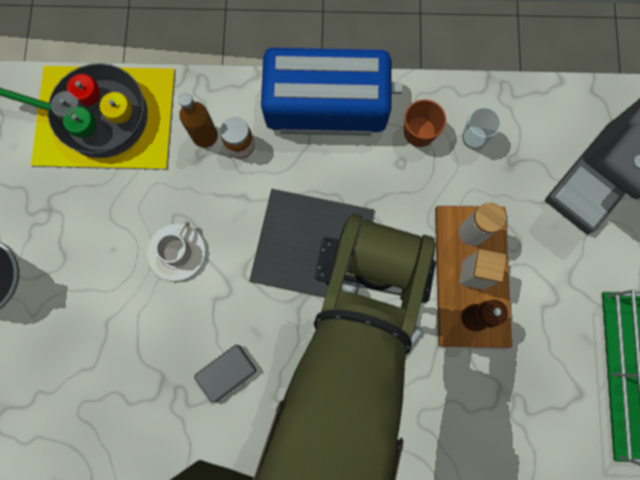

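The top view shows the cup centred on the saucer at (173,250) and the three things upright on the board. I'm putting the mill back first.

Converted, -240.5 mm is -0.2405, 76.5 mm is 0.0765.

>>> arm_command(
  plan=[
    [[0,-0.02,0,0,0,0,-1],[0,-0.06,0,0,0,0,-1],[0,-0.105,0,0,0,0,-1],[0,-0.15,0,0,0,0,-1],[0.0005,-0.195,0,0,0,0,-1],[0.0005,-0.228,0,0,0,0,-1],[0.001,-0.2405,0,0,0,0,-1],[0.001,-0.2405,0,0,0,0,-1],[0.001,-0.2405,0.02,0,0,0,-1],[0.001,-0.2405,0.055,0,0,0,-1],[0.001,-0.2405,0.073,0,0,0,-1],[0.001,-0.2405,0.0765,0,0,0,-1]],
  ],
)

```text
time_s: 28.05
ee_pos: [0.3901, -0.3149, 0.1342]
eef_rot: [3.14, -0.003, 2.965]
force: [-0.4, 0.5, -0.2]
grip_width: 0.094
grip_force: 0.0
```

>>> arm_command(
  plan=[
    [[0,0,0,0,0,0,-1],[0,0,0,0,0,0,-1],[0,0,0,0,0,0,-1],[0,0,0,0,0,0,-1],[0,0,0,0,0,0,-1],[0,0,0,0,0,0,-1],[0,0,0,0,0,0,-1],[0,0,0,0,0,0,-1]],
  ],
)

```text
time_s: 28.85
ee_pos: [0.3899, -0.3174, 0.1359]
eef_rot: [3.142, -0.0, 2.963]
force: [-0.1, 0.1, 0.3]
grip_width: 0.094
grip_force: 0.0
```

```bash
python3 st.py
```

```text
t 28.85 xyz [ 389.9 -317.4  135.9] ab -440.1 -243.1 rpy [ 3.1416e+00 -1.0000e-04  2.9627e+00] w 94.0 gf 0.0 F [-0.1  0.1  0.3]
```

Converted, -80 mm is -0.08, -76 mm is -0.076.

>>> arm_command(
  plan=[
    [[0,0,0,0,0,0,-0.5],[0,0,0,0,0,0,0],[0,0,0,0,0,0,1],[0,0,0,0,0,0,1],[0,0,0,0,0,0,1],[0,0,0,0,0,0,1],[0,0,-0.008,0,0,0,1],[0,0,-0.03,0,0,0,1],[0,0,-0.06,0,0,0,1],[0,0,-0.076,0,0,0,1],[0,0,-0.08,0,0,0,1]],
  ],
  squeeze=25,
)

```text
time_s: 29.95
ee_pos: [0.3903, -0.3177, 0.218]
eef_rot: [-3.14, 0.003, 2.963]
force: [-0.2, 0.8, -3.6]
grip_width: 0.0474
grip_force: 25.0
```

>>> arm_command(
  plan=[
    [[-0.003,0.012,0,0,0,0,1],[-0.01,0.04,0,0,0,0,1],[-0.02,0.08,0,0,0,0,1],[-0.031,0.123,0,0,0,0,1],[-0.042,0.167,0,0,0,0,1],[-0.053,0.211,0,0,0,0,1],[-0.064,0.255,0,0,0,0,1],[-0.075,0.299,0,0,0,0,1],[-0.086,0.343,0,0,0,0,1],[-0.097,0.385,0,0,0,0,1],[-0.105,0.418,0,0,0,0,1],[-0.1105,0.4393,0,0,0,0,1]],
  ],
)

```text
time_s: 31.15
ee_pos: [0.5764, 0.0985, 0.2141]
eef_rot: [-3.141, -0.003, 2.965]
force: [-0.6, -0.7, -2.1]
grip_width: 0.0472
grip_force: 25.0
```

Converted, 89 mm is 0.089, 86 mm is 0.086.

>>> arm_command(
  plan=[
    [[0,0,0,0,0,0,1],[0,0,0.02,0,0,0,1],[0,0,0.05,0,0,0,1],[0,0,0.075,0,0,0,1],[0,0,0.086,0,0,0,1],[0,0,0.089,0,0,0,1],[0,0,0.089,0,0,0,1],[0,0,0.089,0,0,0,1],[0,0,0.089,0,0,0,1],[0,0,0.089,0,0,0,1],[0,0,0.089,0,0,0,1],[0,0,0.089,0,0,0,1]],
  ],
)

```text
time_s: 32.35
ee_pos: [0.5768, 0.0952, 0.1271]
eef_rot: [3.142, 0.0, 2.963]
force: [0.1, 0.8, -2.2]
grip_width: 0.0476
grip_force: 25.0
```

```bash
python3 - <<'E'
from st import *
from m import *
st()
_,_,W=cloud('scene')
seg(W,(.53,.65),(.05,.15),(.151,.166));st()
E
```

```text
t 32.35 xyz [576.8  95.2 127.1] ab -550.7 196.2 rpy [3.1415e+00 2.0000e-04 2.9627e+00] w 47.6 gf 25.0 F [ 0.1  0.8 -2.2]
  n 616 px [332 210] z 0.1618 rect [579.7  97.4] [66.5 47.4] 57.5 mean [0.5848 0.0943] encl [579.4  93.8]
t 32.4 xyz [576.8  95.3 127. ] ab -550.7 196.2 rpy [-3.1416e+00  1.0000e-04  2.9628e+00] w 47.7 gf 25.0 F [-0.8 -0.4 -2.8]
```

Converted, -76 mm is -0.076, 3.2 mm is 0.0032.

>>> arm_command(
  plan=[
    [[0,0,0.002,0,0,0,1],[0,0,0.0032,0,0,0,1],[0,0,0.0032,0,0,0,1],[0,0,0.0032,0,0,0,1],[0,0,0.0032,0,0,0,1],[0,0,0.0032,0,0,0,-0.3],[0,0,0.0032,0,0,0,-1],[0,0,0.0032,0,0,0,-1],[0,0,0.0032,0,0,0,-1],[0,0,-0.01,0,0,0,-1],[0,0,-0.045,0,0,0,-1],[0,0,-0.076,0,0,0,-1]],
  ],
)

```text
time_s: 33.6
ee_pos: [0.5767, 0.0953, 0.2051]
eef_rot: [3.142, 0.0, 2.963]
force: [-0.5, -0.3, 0.8]
grip_width: 0.0931
grip_force: 0.0
```

Converted, -423 mm is -0.423, -408 mm is -0.408.

>>> arm_command(
  plan=[
    [[0.001,-0.015,0,0,0,0,-1],[0.003,-0.048,0,0,0,0,-1],[0.005,-0.092,0,0,0,0,-1],[0.007,-0.14,0,0,0,0,-1],[0.01,-0.188,0,0,0,0,-1],[0.012,-0.236,0,0,0,0,-1],[0.015,-0.284,0,0,0,0,-1],[0.017,-0.332,0,0,0,0,-1],[0.019,-0.376,0,0,0,0,-1],[0.021,-0.408,0,0,0,0,-1],[0.022,-0.423,0,0,0,0,-1],[0.022,-0.423,0,0,0,0,-1]],
  ],
)

```text
time_s: 34.8
ee_pos: [0.4791, -0.3183, 0.2027]
eef_rot: [3.141, -0.0, 2.961]
force: [-0.6, 0.1, 0.2]
grip_width: 0.094
grip_force: 0.0
```

```bash
python3 - <<'E'
from st import *
from m import *
st()
for n in('top','scene'):
  _,_,W=cloud(n);seg(W,(.53,.65),(.05,.15),(.148,.163))
st()
E
```

```text
t 34.8 xyz [ 479.1 -318.3  202.7] ab -528.1 -228.1 rpy [ 3.1415e+00 -4.0000e-04  2.9606e+00] w 94.0 gf 0.0 F [-0.6  0.1  0.2]
  n 399 px [261 197] z 0.1589 rect [575.6  94.9] [46.9 45.7] 3.7 mean [0.5739 0.0946] encl [575.7  96. ]
  n 515 px [341 212] z 0.159 rect [578.6  95.1] [46.5 45.5] 18.2 mean [0.5838 0.0966] encl [577.8  95.1]
t 34.9 xyz [ 480.1 -316.2  202.9] ab -528.6 -225.9 rpy [ 3.1412e+00 -2.0000e-04  2.9630e+00] w 93.8 gf 0.0 F [ 0.1 -0.2 -0.4]
```

Converted, 100 mm is 0.1, 90 mm is 0.09.

>>> arm_command(
  plan=[
    [[0,0,0.025,0,0,0,-1],[0,0,0.06,0,0,0,-1],[0,0,0.09,0,0,0,-1],[0,0,0.1,0,0,0,-1],[0,0,0.1,0,0,0,-1],[0,0,0.1,0,0,0,-1],[0,0,0.1,0,0,0,-1],[0,0,0.1,0,0,0,-1],[0,0,0.1,0,0,0,-1],[0,0,0.1,0,0,0,-1]],
  ],
)

```text
time_s: 35.9
ee_pos: [0.48, -0.3172, 0.1033]
eef_rot: [-3.141, 0.0, 2.963]
force: [0.0, -0.2, -0.3]
grip_width: 0.0939
grip_force: 0.0
```

```bash
python3 st.py
```

```text
t 35.9 xyz [ 480.  -317.2  103.3] ab -528.7 -226.9 rpy [-3.1414e+00  4.0000e-04  2.9627e+00] w 93.9 gf 0.0 F [ 0.  -0.2 -0.3]
```

Converted, -80 mm is -0.08, -76 mm is -0.076.

>>> arm_command(
  plan=[
    [[0,0,0,0,0,0,-0.5],[0,0,0,0,0,0,0],[0,0,0,0,0,0,1],[0,0,0,0,0,0,1],[0,0,0,0,0,0,1],[0,0,0,0,0,0,1],[0,0,-0.008,0,0,0,1],[0,0,-0.03,0,0,0,1],[0,0,-0.06,0,0,0,1],[0,0,-0.076,0,0,0,1],[0,0,-0.08,0,0,0,1]],
  ],
)

```text
time_s: 37.0
ee_pos: [0.4803, -0.3174, 0.1851]
eef_rot: [-3.14, 0.003, 2.963]
force: [0.2, 1.0, -5.6]
grip_width: 0.054
grip_force: 25.0
```

Converted, 345.6 mm is 0.3456, 335 mm is 0.335.

>>> arm_command(
  plan=[
    [[0.001,0.01,0,0,0,0,1],[0.004,0.035,0,0,0,0,1],[0.008,0.072,0,0,0,0,1],[0.012,0.112,0,0,0,0,1],[0.016,0.153,0,0,0,0,1],[0.02,0.194,0,0,0,0,1],[0.024,0.235,0,0,0,0,1],[0.028,0.275,0,0,0,0,1],[0.032,0.31,0,0,0,0,1],[0.035,0.335,0,0,0,0,1],[0.036,0.3456,0,0,0,0,1],[0.036,0.3456,0,0,0,0,1]],
  ],
)

```text
time_s: 38.2
ee_pos: [0.5054, 0.0305, 0.1821]
eef_rot: [-3.141, -0.002, 2.965]
force: [0.6, -0.0, -4.2]
grip_width: 0.054
grip_force: 25.0
```

Converted, 89 mm is 0.089, 86 mm is 0.086.

>>> arm_command(
  plan=[
    [[0,0,0,0,0,0,1],[0,0,0.02,0,0,0,1],[0,0,0.05,0,0,0,1],[0,0,0.075,0,0,0,1],[0,0,0.086,0,0,0,1],[0,0,0.089,0,0,0,1],[0,0,0.089,0,0,0,1],[0,0,0.089,0,0,0,1],[0,0,0.089,0,0,0,1],[0,0,0.089,0,0,0,1],[0,0,0.089,0,0,0,1],[0,0,0.089,0,0,0,1]],
  ],
)

```text
time_s: 39.4
ee_pos: [0.506, 0.0294, 0.0941]
eef_rot: [3.142, 0.0, 2.963]
force: [0.6, -0.2, -4.1]
grip_width: 0.054
grip_force: 25.0
```

```bash
python3 st.py
```

```text
t 39.4 xyz [506.   29.4  94.1] ab -492.7 118.9 rpy [3.1416e+00 3.0000e-04 2.9628e+00] w 54.0 gf 25.0 F [ 0.6 -0.2 -4.1]
```

Converted, -105 mm is -0.105, -60 mm is -0.06.

>>> arm_command(
  plan=[
    [[0,0,0.002,0,0,0,1],[0,0,0.0032,0,0,0,1],[0,0,0.0032,0,0,0,1],[0,0,0.0032,0,0,0,1],[0,0,0.0032,0,0,0,1],[0,0,0.0032,0,0,0,-0.3],[0,0,0.0032,0,0,0,-1],[0,0,0.0032,0,0,0,-1],[0,0,0.0032,0,0,0,-1],[0,0,-0.015,0,0,0,-1],[0,0,-0.06,0,0,0,-1],[0,0,-0.105,0,0,0,-1]],
  ],
)

```text
time_s: 40.6
ee_pos: [0.5054, 0.0294, 0.1999]
eef_rot: [-3.141, -0.002, 2.963]
force: [-0.1, 0.7, -0.4]
grip_width: 0.0936
grip_force: 0.0
```

Converted, -330 mm is -0.33, -319 mm is -0.319.

>>> arm_command(
  plan=[
    [[-0.005,-0.014,-0.005,0,0,0,-1],[-0.016,-0.042,-0.005,0,0,0,-1],[-0.031,-0.082,-0.005,0,0,0,-1],[-0.047,-0.125,-0.005,0,0,0,-1],[-0.064,-0.168,-0.005,0,0,0,-1],[-0.08,-0.211,-0.005,0,0,0,-1],[-0.096,-0.254,-0.005,0,0,0,-1],[-0.11,-0.292,-0.005,0,0,0,-1],[-0.121,-0.319,-0.005,0,0,0,-1],[-0.125,-0.33,-0.005,0,0,0,-1],[-0.125,-0.33,-0.005,0,0,0,-1],[-0.125,-0.33,-0.005,0,0,0,-1]],
  ],
)

```text
time_s: 41.8
ee_pos: [0.5702, -0.3165, 0.2036]
eef_rot: [3.141, -0.001, 2.963]
force: [0.1, 0.0, 0.1]
grip_width: 0.0941
grip_force: 0.0
```

```bash
python3 - <<'E'
from st import *
from m import *
st()
for n in('top','scene','wrist'):
  _,_,W=cloud(n);print(n);seg(W,(.45,.56),(-.02,.07),(.132,.143));seg(W,(.5,.65),(-.39,-.25),(.153,.167))
st()
E
```

```text
t 41.8 xyz [ 570.2 -316.5  203.6] ab -617.3 -210.1 rpy [ 3.1411e+00 -5.0000e-04  2.9634e+00] w 94.1 gf 0.0 F [0.1 0.  0.1]
top
  n 775 px [290 232] z 0.1378 rect [505.3  29.8] [54.2 55.1] 79.5 mean [0.5047 0.0297] encl [504.5  29.7]
scene
  n 799 px [310 175] z 0.1384 rect [505.8  29. ] [55.  55.8] 80.0 mean [0.5087 0.0295] encl [506.8  28.4]
  n 680 px [113 146] z 0.1603 rect [ 571.3 -318.1] [59.5 56.1] 71.5 mean [ 0.5735 -0.3153] encl [ 569.8 -317.1]
wrist
  n 5826 px [270 209] z 0.1602 rect [ 567.9 -316.9] [57.2 56.9] 26.5 mean [ 0.5665 -0.3166] encl [ 568.1 -316.7]
t 41.95 xyz [ 570.4 -316.3  204.3] ab -617.6 -209.9 rpy [-3.1415e+00  4.0000e-04  2.9642e+00] w 93.9 gf 0.0 F [-0.6  0.5  0.4]
```

Converted, 101 mm is 0.101, 90 mm is 0.09.

>>> arm_command(
  plan=[
    [[0,0,0.025,0,0,0,-1],[0,0,0.06,0,0,0,-1],[0,0,0.09,0,0,0,-1],[0,0,0.101,0,0,0,-1],[0,0,0.101,0,0,0,-1],[0,0,0.101,0,0,0,-1],[0,0,0.101,0,0,0,-1],[0,0,0.101,0,0,0,-1],[0,0,0.101,0,0,0,-1],[0,0,0.101,0,0,0,-1]],
  ],
)

```text
time_s: 42.95
ee_pos: [0.5704, -0.3176, 0.1033]
eef_rot: [-3.141, 0.0, 2.963]
force: [-0.1, 0.8, -0.7]
grip_width: 0.0944
grip_force: 0.0
```

```bash
python3 st.py
```

```text
t 42.95 xyz [ 570.4 -317.6  103.3] ab -617.7 -211.2 rpy [-3.1415e+00  4.0000e-04  2.9628e+00] w 94.4 gf 0.0 F [-0.1  0.8 -0.7]
```

Converted, -80 mm is -0.08, -76 mm is -0.076.

>>> arm_command(
  plan=[
    [[0,0,0,0,0,0,-0.5],[0,0,0,0,0,0,0],[0,0,0,0,0,0,1],[0,0,0,0,0,0,1],[0,0,0,0,0,0,1],[0,0,0,0,0,0,1],[0,0,-0.008,0,0,0,1],[0,0,-0.03,0,0,0,1],[0,0,-0.06,0,0,0,1],[0,0,-0.076,0,0,0,1],[0,0,-0.08,0,0,0,1]],
  ],
)

```text
time_s: 44.05
ee_pos: [0.5707, -0.3179, 0.1854]
eef_rot: [-3.14, 0.003, 2.963]
force: [-0.2, 0.1, -3.3]
grip_width: 0.0578
grip_force: 25.0
```

Converted, 250.4 mm is 0.2504, 244 mm is 0.244.

>>> arm_command(
  plan=[
    [[0.003,0.01,0,0,0,0,1],[0.01,0.035,0,0,0,0,1],[0.02,0.072,0,0,0,0,1],[0.031,0.112,0,0,0,0,1],[0.042,0.152,0,0,0,0,1],[0.053,0.192,0,0,0,0,1],[0.062,0.224,0,0,0,0,1],[0.068,0.244,0,0,0,0,1],[0.0697,0.2504,0,0,0,0,1],[0.0697,0.2504,0,0,0,0,1],[0.0697,0.2504,0,0,0,0,1]],
  ],
)

```text
time_s: 45.15
ee_pos: [0.546, -0.0593, 0.1824]
eef_rot: [-3.141, -0.001, 2.962]
force: [-0.5, -0.4, -3.9]
grip_width: 0.0579
grip_force: 25.0
```

Converted, 89 mm is 0.089, 86 mm is 0.086.

>>> arm_command(
  plan=[
    [[0,0,0,0,0,0,1],[0,0,0.02,0,0,0,1],[0,0,0.05,0,0,0,1],[0,0,0.075,0,0,0,1],[0,0,0.086,0,0,0,1],[0,0,0.089,0,0,0,1],[0,0,0.089,0,0,0,1],[0,0,0.089,0,0,0,1],[0,0,0.089,0,0,0,1],[0,0,0.089,0,0,0,1],[0,0,0.089,0,0,0,1],[0,0,0.089,0,0,0,1]],
  ],
)

```text
time_s: 46.35
ee_pos: [0.5462, -0.0587, 0.0941]
eef_rot: [3.142, 0.0, 2.963]
force: [-0.2, 0.1, -3.8]
grip_width: 0.0579
grip_force: 25.0
```

```bash
python3 - <<'E'
from st import *
from m import *
st();_,_,W=cloud('scene');seg(W,(.48,.62),(-.12,-.0),(.147,.159));st()
E
```

```text
t 46.35 xyz [546.2 -58.7  94.1] ab -548.0 39.2 rpy [3.1416e+00 3.0000e-04 2.9628e+00] w 57.9 gf 25.0 F [-0.2  0.1 -3.8]
  n 571 px [248 176] z 0.1518 rect [555.7 -61.2] [83.7 40.6] 71.9 mean [ 0.5553 -0.0625] encl [552.4 -60.7]
t 46.4 xyz [546.2 -58.7  94.1] ab -548.0 39.2 rpy [-3.1416e+00  2.0000e-04  2.9629e+00] w 57.9 gf 25.0 F [-0.4 -0.9 -3.4]
```

Exactly on target. I'll lower it, release, and retreat upward and toward the start side.

Converted, -105 mm is -0.105, -60 mm is -0.06.

>>> arm_command(
  plan=[
    [[0,0,0.002,0,0,0,1],[0,0,0.0032,0,0,0,1],[0,0,0.0032,0,0,0,1],[0,0,0.0032,0,0,0,1],[0,0,0.0032,0,0,0,1],[0,0,0.0032,0,0,0,-0.3],[0,0,0.0032,0,0,0,-1],[0,0,0.0032,0,0,0,-1],[0,0,0.0032,0,0,0,-1],[0,0,-0.015,0,0,0,-1],[0,0,-0.06,0,0,0,-1],[0,0,-0.105,0,0,0,-1]],
  ],
)

```text
time_s: 47.6
ee_pos: [0.5457, -0.0587, 0.1999]
eef_rot: [3.142, -0.002, 2.963]
force: [1.1, -1.0, 0.2]
grip_width: 0.0938
grip_force: 0.0
```

Converted, -260 mm is -0.26, -240 mm is -0.24.

>>> arm_command(
  plan=[
    [[0.005,-0.014,-0.02,0,0,0,-1],[0.015,-0.042,-0.02,0,0,0,-1],[0.03,-0.082,-0.02,0,0,0,-1],[0.045,-0.122,-0.02,0,0,0,-1],[0.06,-0.162,-0.02,0,0,0,-1],[0.075,-0.202,-0.02,0,0,0,-1],[0.09,-0.24,-0.02,0,0,0,-1],[0.1,-0.26,-0.02,0,0,0,-1],[0.1,-0.26,-0.02,0,0,0,-1],[0.1,-0.26,-0.02,0,0,0,-1],[0.1,-0.26,-0.02,0,0,0,-1]],
  ],
)

```text
time_s: 48.7
ee_pos: [0.4021, -0.2961, 0.219]
eef_rot: [3.141, 0.0, 2.964]
force: [0.2, 0.4, -0.3]
grip_width: 0.0939
grip_force: 0.0
```

```bash
python3 - <<'E'
from st import *
from m import *
st()
for n in('top','scene'):
  im,_,W=cloud(n);cv2.imwrite(f'pics/{n}4.png',im)
  for V in(np.load(f'c_{n}.npz')['W'],W):
    print(n)
    for a in [((.48,.62),(-.12,-.0),(.143,.155)),((.45,.56),(-.02,.07),(.132,.143)),((.53,.65),(.05,.15),(.148,.163)),((.4,.5),(-.1,-.02),(.06,.075))]: seg(V,*a)
E
```

```text
t 48.7 xyz [ 402.1 -296.1  219. ] ab -448.3 -219.9 rpy [3.1415e+00 1.0000e-04 2.9637e+00] w 93.9 gf 0.0 F [ 0.2  0.4 -0.3]
top
  n 694 px [338 213] z 0.1481 rect [545.5 -58. ] [56. 56.] 80.3 mean [ 0.5453 -0.0581] encl [545.8 -57.9]
  n 777 px [290 232] z 0.1378 rect [505.1  30.2] [54.  54.3] 79.6 mean [0.5044 0.03  ] encl [504.8  30.5]
  n 401 px [260 197] z 0.1592 rect [575.5  96.3] [47.9 46.6] 15.6 mean [0.5734 0.0953] encl [576.1  96. ]
  n 173 px [342 279] z 0.0661 rect [443.1 -55.6] [29.1 28.3] 0.7 mean [ 0.4426 -0.0556] encl [442.9 -56. ]
top
  n 699 px [338 213] z 0.148 rect [545.5 -58.6] [57.1 56.4] 60.1 mean [ 0.5452 -0.0583] encl [545.5 -58.5]
  n 782 px [291 232] z 0.1378 rect [505.4  29.8] [54.3 54.5] 79.1 mean [0.5044 0.0295] encl [505.6  28.9]
  n 404 px [261 197] z 0.1593 rect [575.9  95.1] [46.2 45.6] 2.8 mean [0.5735 0.095 ] encl [575.9  96. ]
  n 176 px [342 279] z 0.0662 rect [443.  -55.6] [29.1 28.2] 1.9 mean [ 0.4424 -0.0557] encl [442.9 -55.7]
scene
  n 736 px [256 177] z 0.1484 rect [546.6 -59.1] [58.8 56.3] 2.1 mean [ 0.5486 -0.0583] encl [545.7 -58.9]
  n 800 px [310 175] z 0.1383 rect [506.5  29.1] [54.9 57.2] 80.1 mean [0.5087 0.03  ] encl [506.7  28.9]
  n 523 px [341 212] z 0.1591 rect [577.2  94.9] [47.5 46.5] 4.1 mean [0.5835 0.0967] encl [577.2  94.7]
  n 160 px [291 178] z 0.0664 rect [444.4 -56.4] [29.6 29.1] 58.2 mean [ 0.4469 -0.0555] encl [444.5 -55.4]
scene
  n 735 px [256 177] z 0.1484 rect [546.1 -58.7] [56.7 58.9] 80.6 mean [ 0.5486 -0.0583] encl [547.4 -59.4]
  n 804 px [310 175] z 0.1384 rect [506.2  28.3] [54.8 55.9] 79.7 mean [0.5089 0.0293] encl [505.5  28. ]
  n 515 px [341 212] z 0.1589 rect [578.5  95.1] [47.1 45.7] 19.7 mean [0.5838 0.0964] encl [577.9  94.6]
  n 157 px [291 178] z 0.0663 rect [445.  -56.2] [27.2 28.5] 22.0 mean [ 0.4467 -0.0553] encl [444.8 -56.7]
```

View pics/top4.png

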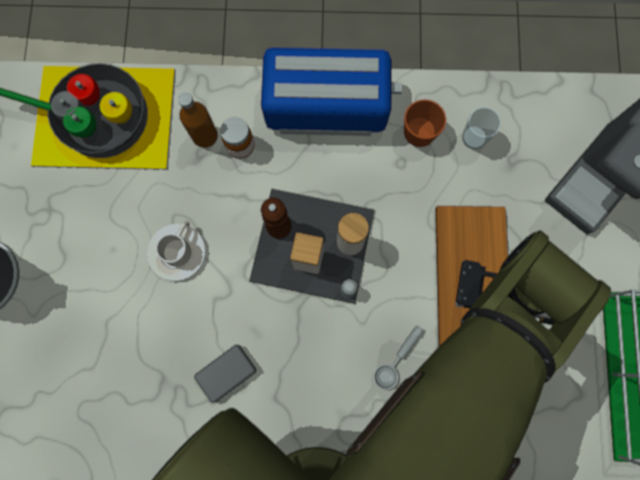

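The mill (273,215), square (307,250) and round canister (352,232) are back within about 0.7 mm of where they started. The cup is on the saucer at (173,250) and the salt at (348,287) hasn't moved.

```bash
python3 -c "from station import ctrl; print(ctrl.hand_in())"
```

```text
the job is handed in; nothing more can be done
None
```

The job is done and handed in at about 49 s: the cup stands on its saucer within about 2 mm of the centre, the mill and both canisters are back on the slate within about 1 mm of their original spots and upright, and the salt shaker hasn't moved.

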